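Sweep the boxwood blanks through the sorting tray's gate

ROBOT

A 6-joint arm with a two-finger parallel gripper is mounted at the origin on the work surface. World frame = base frame: x ahead of the robot, y to its left, z up, the work surface at z = 0. Lengths are in m, angles in rad, forces in N, time in s.
With the tool pointing down it reaches from about 0.375 to 0.9 m from the base axis. Payload 3.1 kg.
Tool frame: the origin (TCP) lies between the finger pads; the fingertips stand 17 mm ahead of it and the grasp point (between the pads) lies 2 mm behind it; z points along the fingers, y is the line along which they close (so a half turn about z gives the same grasp; the last joint's range is limited). The gripper opens to 85 mm and grips with 20 to 120 N. Pads are 22 mm wide; open, the fingers measure 114 mm over their backs; the gripper's body (76 mm by 85 mm) begins 54 mm behind the grasp point. The pads swing forward as they close: fully open they stand 13 mm farther back than shut.
Start: joints at [-1.395, 0.527, 1.433, -0, 1.181, -0.178], TCP at [0.217, -0.586, 0.248] pointing down, gripper open.
Joint ranges: [-3.08, 3.08], [-0.75, 2.2], [0.22, 2.44], [-1.43, 4.57], [0, 2.65], [-2.85, 2.85]. Speed limits (rad/s): [2.79, 2.79, 3.14, 3.14, 3.14, 3.14].

INTERFACE

Orientations are given as a unit quaternion [x, y, z, w].
In Python, from station import sense, vision, order gives the robot as it stands.
- The arm moves only by the shell command python3 -m crank 'ROWS' [OPENING] [FORCE]. ROWS is JSON, a list of rows, each an object with "dp": the shift along the world's x, y, z in units of 30 mm (1.0 is 30 mm), a list of three; "angular": the turn, a rotation vector about the world's x, y, z in degrees, a list of three. In form: [{"dp": [dx, dy, dz], "angular": [ax, ay, az]}, ...]. A call has 1 to 20 rows; each row shifts and turns the commanded pose from where the row before left it; what a row does not reach is not made up. A row lasts 1/10 s, in which the tool goes at most 50 mm and 8.59 degrees, less where a joint would pass 70% of its speed; a pose out of reach is approached as far as the arm can. A call is refused whole if a number of a shift passes 1 or a number of a turn 8.59, either way. A call with a gripper value outside its range is refused whole. OPENING is the closure, from 0 (fully open) to 1 (shut), set as the call begins (- or left out, the last holds). The fingers move at their own pace and stop on an object; FORCE is the grip in N (left out, the last holds). Time passes only in rows, so rows that do not move let the fingers close. It gives the time, the measured TCP pose, the force, the opening and the grip force at its end, in the units of the state.
- sense(): the state, without advancing time (a new reading comes with each control period).
- vision.snapshot(name): name is "scene" or "top"; returns a dict with "image" (384x512x3 uint8, blue, green, red), "range_z" (384x512 float32, m along the optical axis (not along the pixel's ray), 0 where there is no reading), "mtx" (3x3 intrinsics, pixels), "dist" ([k1, k2, p1, p2, k3] as OpenCV has them; the pictures are not rectified), "pose" (4x4, takes a point from camera to world coordinates). Camera axes: x right, y down, z forward; pixel columns grow to the right and rows downward; lengths in m; the calibration is good to about 2 mm. A picture is of the moment at which its call begins.
- order.sign_off(): hands the job in; it is judged then, once.
The state is a dict: "t": time; "q": joint angles; "qd": joint speeds; "tau": joint torques, N m; "tcp_pos": TCP position; "tool_rot": TCP orientation; "force": force on the tool from outside, world axes, zero at the start; "ft_torque": the same for the moment, N m; "finger_gap": opening from 0.0 (shut) to 1.0 (fully open); "gripper_force": force on a finger pad.
Only numpy, scipy, OpenCV 4.12 (cv2) and the standard library are available. Lean on these libraries where they do the work, as an engineer would, in place of code of your own. Each camera call takes 0.05 s, during which the arm holds its last target. There are 200 camera calls.

TASK

Sort the carver's tray: with the fingertips, sweep the three pale boxwood blanks along the tray floor, one after another, through the narrow gate so that each drops down the slot into the red tin below. Slide them only, never pinch or pick up a blank; the dark rosewood blanks must stay on the tray floor in front of the gate (nudging them aside is all right), and leave everything else on the tray and bench where it is.

Things in the scene. Friction and masses are not known exactly. Their poses are not given: they have to be found in the camera images.
- tray: Bench sorting tray fixed to the bench, 300 mm (its x) by 380 mm (its y), blue-grey floor with beech rims. Origin on the bench, z up. Floor top 75 mm above the bench; rims, guides and cheeks stand 14 mm above the floor. Open floor: x -140 to +140 mm, y up to +185 mm. The five blanks start on it, at least 65 mm apart (centres), 110 mm from the gate and 48 mm from the rims
- gate (a point): Middle of the gate line at floor height, at (0, -105, 75) mm in the tray's frame, axes as the tray's. The gate is 44 mm wide, between two posts: one blank passes at a time, towards the tray's -y. The slot begins right at this line, so a blank drops once its centre is pushed past it; fingers need not enter the gate
- funnel (a point): On the floor at (0, -35, 75) mm in the tray's frame, axes as the tray's, 70 mm in front of the gate, on its centre line, in the mouth of the funnel. Two straight guides run from the side rims (x = +-140, y = -6 mm in the tray's frame) to the gate posts (x = +-22, y = -105 mm), narrowing towards -y
- slot (a point): Middle of the slot at floor height, at (0, -133, 75) mm in the tray's frame: an opening through the floor, 44 mm (x) by 56 mm (y = -105 to -161 mm), between two 14 mm high cheeks, straight behind the gate and above the tin
- tin (a point): Middle of the inner floor of the red collecting tin, 3 mm above the bench: open-topped, inside 110 mm (x) by 169 mm (y), rim 60 mm above the bench, fixed under the slot and sticking out past the tray's -y end. At (0, -192.5, 3) mm in the tray's frame; axes as the tray's
- boxwood_1_c (a point): Pale yellow boxwood wooden pendant blank: a plain flat disc, 34 mm across and 14 mm thick, about 12 g, lying flat and loose on the tray floor at the start. The point is its centre, half-way up, 7 mm above the floor it lies on
- boxwood_2_c (a point): Pale yellow boxwood wooden pendant blank: a plain flat disc, 34 mm across and 14 mm thick, about 12 g, lying flat and loose on the tray floor at the start. The point is its centre, half-way up, 7 mm above the floor it lies on
- boxwood_3_c (a point): Pale yellow boxwood wooden pendant blank: a plain flat disc, 34 mm across and 14 mm thick, about 12 g, lying flat and loose on the tray floor at the start. The point is its centre, half-way up, 7 mm above the floor it lies on
- rosewood_1_c (a point): Dark red-brown rosewood wooden pendant blank: a plain flat disc, 34 mm across and 14 mm thick, about 12 g, lying flat and loose on the tray floor at the start. The point is its centre, half-way up, 7 mm above the floor it lies on
- rosewood_2_c (a point): Dark red-brown rosewood wooden pendant blank: a plain flat disc, 34 mm across and 14 mm thick, about 12 g, lying flat and loose on the tray floor at the start. The point is its centre, half-way up, 7 mm above the floor it lies on
- boxwood_1: The same blank as its centre point; origin at the centre of its underside, z is the disc's axis
- boxwood_2: The same blank as its centre point; origin at the centre of its underside, z is the disc's axis
- boxwood_3: The same blank as its centre point; origin at the centre of its underside, z is the disc's axis
- rosewood_1: The same blank as its centre point; origin at the centre of its underside, z is the disc's axis
- rosewood_2: The same blank as its centre point; origin at the centre of its underside, z is the disc's axis
- wax_pot: Small aluminium and brass wax pot, 52 mm across, 37 mm tall, standing in the tray corner at +x beside the slot; origin under its centre. Leave alone
- finial: Small turned boxwood finial, 34 mm across, 44 mm tall, standing in the tray corner at -x beside the slot; origin under its centre. Leave alone
- pagoda: Carved model pagoda, base 110 mm square, 200 mm tall, loose on the bench to the right; origin under its centre. Leave alone
- boat: Carved dragon boat on a stand, 250 mm long, 145 mm tall, on the bench to the left; origin under its centre. Leave alone
- gouge: Carving gouge lying on the bench to the left, 230 mm long; origin at the bench below the ferrule. Leave alone
- scissors: Scissors with red handles lying on the bench to the right, 200 mm long; origin at the bench below the pivot. Leave alone
Mind the look-alikes: they are no part of the job. What is shaped like the boxwood_1 but pink is not meant.

How it is judged:
On the way, in this order (a step that is already met when the one before it is completed fails the run):
1. a first pale blank has dropped through the slot into the tin (the other two not yet) (((z of boxwood_1_c in the frame of tray between 0 and 0.06 m and x of boxwood_1_c in the frame of tray between -0.058 and 0.058 m and y of boxwood_1_c in the frame of tray between -0.28 and -0.105 m) or (z of boxwood_2_c in the frame of tray between 0 and 0.06 m and x of boxwood_2_c in the frame of tray between -0.058 and 0.058 m and y of boxwood_2_c in the frame of tray between -0.28 and -0.105 m) or (z of boxwood_3_c in the frame of tray between 0 and 0.06 m and x of boxwood_3_c in the frame of tray between -0.058 and 0.058 m and y of boxwood_3_c in the frame of tray between -0.28 and -0.105 m))), for 0.2 s.
2. a second pale blank has dropped into the tin after it (the third not yet) ((((z of boxwood_1_c in the frame of tray between 0 and 0.06 m and x of boxwood_1_c in the frame of tray between -0.058 and 0.058 m and y of boxwood_1_c in the frame of tray between -0.28 and -0.105 m) and (z of boxwood_2_c in the frame of tray between 0 and 0.06 m and x of boxwood_2_c in the frame of tray between -0.058 and 0.058 m and y of boxwood_2_c in the frame of tray between -0.28 and -0.105 m)) or ((z of boxwood_1_c in the frame of tray between 0 and 0.06 m and x of boxwood_1_c in the frame of tray between -0.058 and 0.058 m and y of boxwood_1_c in the frame of tray between -0.28 and -0.105 m) and (z of boxwood_3_c in the frame of tray between 0 and 0.06 m and x of boxwood_3_c in the frame of tray between -0.058 and 0.058 m and y of boxwood_3_c in the frame of tray between -0.28 and -0.105 m)) or ((z of boxwood_2_c in the frame of tray between 0 and 0.06 m and x of boxwood_2_c in the frame of tray between -0.058 and 0.058 m and y of boxwood_2_c in the frame of tray between -0.28 and -0.105 m) and (z of boxwood_3_c in the frame of tray between 0 and 0.06 m and x of boxwood_3_c in the frame of tray between -0.058 and 0.058 m and y of boxwood_3_c in the frame of tray between -0.28 and -0.105 m)))), for 0.2 s.
3. the third pale blank has dropped into the tin (z of boxwood_1_c in the frame of tray between 0 and 0.06 m and x of boxwood_1_c in the frame of tray between -0.058 and 0.058 m and y of boxwood_1_c in the frame of tray between -0.28 and -0.105 m and z of boxwood_2_c in the frame of tray between 0 and 0.06 m and x of boxwood_2_c in the frame of tray between -0.058 and 0.058 m and y of boxwood_2_c in the frame of tray between -0.28 and -0.105 m and z of boxwood_3_c in the frame of tray between 0 and 0.06 m and x of boxwood_3_c in the frame of tray between -0.058 and 0.058 m and y of boxwood_3_c in the frame of tray between -0.28 and -0.105 m), for 0.2 s.
At the end, for the whole second after the job is handed in: All three pale blanks lie inside the tin (centres within its walls, below its 60 mm rim), both dark blanks lie flat on the tray floor in front of the gate line and inside the rims, and all five are at rest (under 20 mm/s) (all of step 3 and z of rosewood_1_c in the frame of tray between 0.078 and 0.09 m and x of rosewood_1_c in the frame of tray between -0.14 and 0.14 m and y of rosewood_1_c in the frame of tray between -0.105 and 0.185 m and z of rosewood_2_c in the frame of tray between 0.078 and 0.09 m and x of rosewood_2_c in the frame of tray between -0.14 and 0.14 m and y of rosewood_2_c in the frame of tray between -0.105 and 0.185 m and linear speed of each of boxwood_1, boxwood_2, boxwood_3, rosewood_1, rosewood_2 below 0.02 m/s); the robot touches nothing.
It fails at once if a blank is picked up (its centre more than 15 mm above where it lies on the tray floor) (z of any of boxwood_1_c, boxwood_2_c, boxwood_3_c, rosewood_1_c, rosewood_2_c in the frame of tray above 0.097 m).
It fails at once if a blank is pinched or pressed hard with the fingers (over 20 N) (contact force between the fingers and boxwood_1 above 20 N or contact force between the fingers and boxwood_2 above 20 N or contact force between the fingers and boxwood_3 above 20 N or contact force between the fingers and rosewood_1 above 20 N or contact force between the fingers and rosewood_2 above 20 N).
It fails at once if a dark rosewood blank drops into the slot (z of any of rosewood_1_c, rosewood_2_c in the frame of tray below 0.065 m).
It fails at once if the wax pot, finial, pagoda, boat, gouge or scissors is disturbed (moved more than 25 mm) (distance of any of wax_pot, finial, pagoda, boat, gouge, scissors from where it was at the start of the episode above 0.025 m).
It also fails if it takes over 67 s, if anything falls off the work surface, if the arm or the gripper's body presses on something with over 40 N, if the wrist force passes 120 N, or if a joint passes its speed limit or range.

## Working session

There is one attempt and no reset: what is moved stays moved. The work goes in short steps, Python scripts to look and compute and a shell command to move; the robot and the scene stay as the last step left them, time stands still between calls to the robot, and variables do not carry over. Pictures are saved under pics/ and viewed, at most 13 in all, crops included, and the job is handed in when it is done.

```bash
mkdir -p pics; ls; python3 - <<'E'
from station import sense, vision
import cv2,numpy as np
s=sense();print(s['t'],s['tcp_pos'],s['tool_rot'],s['finger_gap'])
for n in('top','scene'):
    d=vision.snapshot(n);cv2.imwrite(f'pics/{n}0.png',d['image']);np.savez(f'{n}0.npz',**d)
    print(n,d['mtx'].tolist(),d['dist'],d['pose'].round(3).tolist())
E
```

```text
pics
0.0 [ 0.21702875 -0.58536498  0.24732959] [ 9.84306344e-01  1.76464746e-01  3.77921319e-08 -1.10176655e-03] 1.0004045651334588
top [[489.4576342917531, 0.0, 255.945243887862], [0.0, 489.4576342917531, 188.0630891535538], [0.0, 0.0, 1.0]] [-0.03138152  0.          0.          0.          0.        ] [[-0.014, -0.99, 0.137, 0.297], [-1.0, 0.014, -0.0, -0.003], [-0.002, -0.137, -0.991, 1.931], [0.0, 0.0, 0.0, 1.0]]
scene [[356.6678998266765, 0.0, 259.372362172444], [0.0, 356.6678998266765, 191.19012342600087], [0.0, 0.0, 1.0]] [0.01938453 0.         0.         0.         0.        ] [[-0.777, 0.462, -0.429, 1.054], [0.63, 0.587, -0.508, 0.533], [0.017, -0.665, -0.747, 0.899], [0.0, 0.0, 0.0, 1.0]]
```

View pics/top0.png

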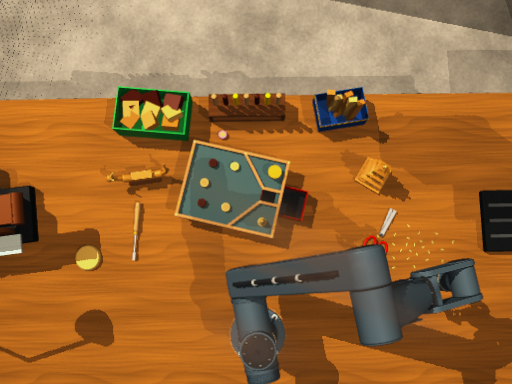

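View pics/scene0.png

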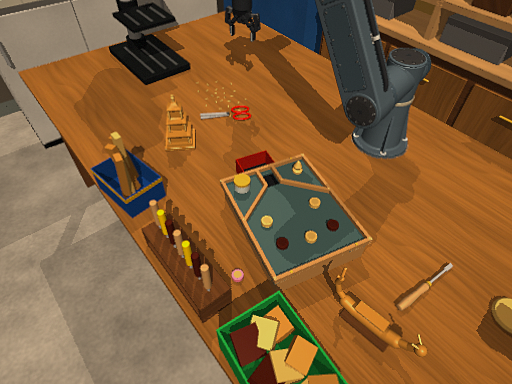

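In the top view, the pale candidates are at (234,167), (205,183) and (226,207), all on the tray floor. The dark blanks are at (213,163) and (202,203). The pink disc at (223,135) is off the tray, the wax pot is at (275,172) and the finial at (262,221), so none of these three is meant. I'll confirm this in an enlarged crop while measuring.

```bash
cat > h.py <<'E'
import cv2,numpy as np
from scipy import ndimage as ni
def rays(d,uv):
    p=cv2.undistortPoints(np.float64(uv).reshape(-1,1,2),d['mtx'],d['dist'])[:,0]
    return np.c_[p,np.ones(len(p))]@d['pose'][:3,:3].T, d['pose'][:3,3]
def onplane(d,uv,z):
    r,o=rays(d,uv); return o+r*((z-o[2])/r[:,2])[:,None]
def cloud(d):
    v,u=np.mgrid[:384,:512]; r,o=rays(d,np.c_[u.ravel(),v.ravel()])
    return (o+r*d['range_z'].reshape(-1,1)).reshape(384,512,3)
def rect(d):
    c=cloud(d); m=(c[...,2]>.066)&(c[...,2]<.1)&(d['range_z']>0)
    m=ni.binary_opening(m); l,n=ni.label(m); 
    k=1+np.argmax(ni.sum(m,l,range(1,n+1))); P=c[l==k]
    return P, cv2.minAreaRect(P[:,:2].astype(np.float32))
E
cat > blanks.py <<'E'
from h import *
import json
def blanks(d,T):
    # T=(x0,y0,ang): classify floor-area blobs by top surface (z .089)
    x0,y0,a=T; c=cloud(d); w=onplane(d,np.stack(np.meshgrid(range(512),range(384)),-1).reshape(-1,2),.082)[:,:2]-[x0,y0]
    R=np.array([[np.cos(a),np.sin(a)],[-np.sin(a),np.cos(a)]]); t=(w@R.T).reshape(384,512,2)
    i=d['image'].astype(int); h=cv2.cvtColor(d['image'],cv2.COLOR_BGR2HSV)
    ins=(abs(t[...,0])<.137)&(t[...,1]<.182)&(t[...,1]>-.11)&(t[...,1]>-.10+.84*(abs(t[...,0])-.022))
    warm=ins&(i[...,2]>i[...,0]+15)
    l,n=ni.label(warm); out=[]
    for k in range(1,n+1):
        m=l==k
        if m.sum()<20: continue
        v,u=np.nonzero(m); p=t[m].mean(0)*1000; br=i[m][:,2].mean()
        out.append(('pale' if br>130 else 'dark',p.round(0).tolist(),[int(u.mean()),int(v.mean())],int(m.sum())))
    return out
E
python3 - <<'E'
from blanks import *
for n in('top','scene'):
    d=dict(np.load(n+'0.npz')); P,r=rect(d); print(n,r,cv2.boxPoints(r).round(3).tolist(),np.median(P[:,2]))
d=cv2.imread('pics/top0.png')[125:250,165:320]; cv2.imwrite('pics/crop0.png',cv2.resize(d,None,fx=5,fy=4.8,interpolation=2))
E
```

```text
top ((0.554503321647644, 0.08942943811416626), (0.38091838359832764, 0.3018282353878021), 76.14867401123047) [[0.3619999885559082, -0.05900000035762787], [0.6549999713897705, -0.13199999928474426], [0.746999979019165, 0.23800000548362732], [0.45399999618530273, 0.3100000023841858]] 0.07676843963048974
scene ((0.5567244291305542, 0.08708447217941284), (0.38412797451019287, 0.3015424311161041), 76.1988754272461) [[0.36399999260902405, -0.06300000101327896], [0.6570000052452087, -0.13500000536441803], [0.7490000128746033, 0.23800000548362732], [0.4560000002384186, 0.3100000023841858]] 0.07578019246572609
```

View pics/crop0.png

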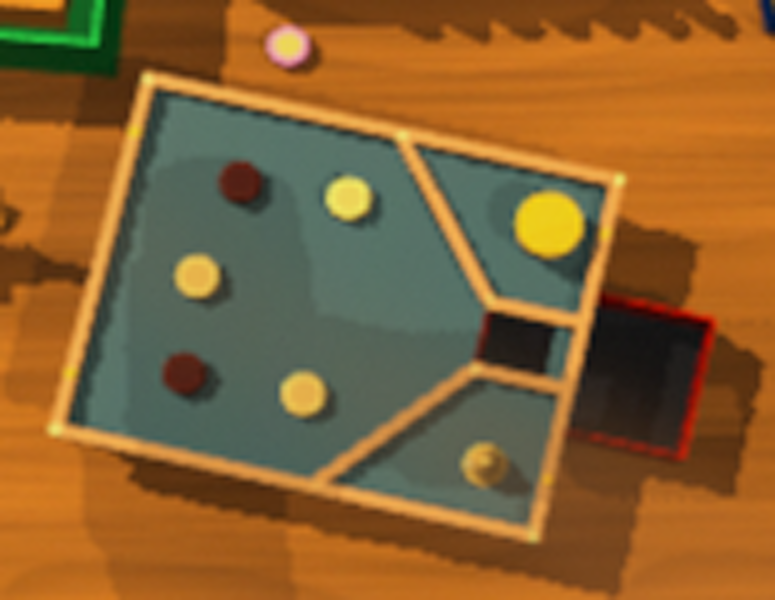

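The crop (5x) shows three pale blanks at (348,198), (197,276) and (303,394), and two dark ones at (240,182) and (184,373). The pink-rimmed disc lies outside the tray. The gate opens at about (480,338).

```bash
python3 - <<'E'
from blanks import *
T=(.5553,.0885,np.deg2rad(-13.83))
for n in('top','scene'):
    d=dict(np.load(n+'0.npz'))
    for b in blanks(d,T): print(n,b)
E
```

```text
top ('pale', [0.0, 179.0], [186, 177], 107)
top ('dark', [80.0, 96.0], [212, 162], 66)
top ('pale', [85.0, 11.0], [234, 165], 77)
top ('pale', [-2.0, 109.0], [204, 182], 87)
top ('dark', [-79.0, 101.0], [201, 202], 68)
top ('pale', [-75.0, 8.0], [225, 206], 85)
scene ('pale', [-75.0, 7.0], [314, 202], 120)
scene ('pale', [86.0, 10.0], [266, 220], 131)
scene ('dark', [-79.0, 100.0], [332, 224], 116)
scene ('pale', [-2.0, 108.0], [310, 236], 141)
scene ('dark', [80.0, 95.0], [281, 243], 135)
scene ('pale', [7.0, 178.0], [320, 257], 286)
```

```bash
cat > go.py <<'E'
import numpy as np,sys
from station import sense
from scipy.spatial.transform import Rotation as Ro
# go.py x y z(mm) pushdir_deg: TCP target in tray frame (z in world), push direction angle in tray
a=np.deg2rad(-13.83);T=np.array([555.3,88.5]);R=np.array([[np.cos(a),-np.sin(a)],[np.sin(a),np.cos(a)]])
s=sense();p=np.array(s['tcp_pos'])*1000;t=(p[:2]-T)@R
M=Ro.from_quat(s['tool_rot']).as_matrix();yaw=np.degrees(np.arctan2(M[1,0],M[0,0]))
print('t',round(s['t'],1),'tray',t.round(1),'z',p[2].round(1),'axis(tray)',round((yaw+13.83)%180,1),'tilt',M[:,2].round(3),'gap',round(s['finger_gap'],3),'F',np.round(s['force'],1))
if len(sys.argv)>4:
    x,y,z,d=map(float,sys.argv[1:5]);D=np.r_[T+R@[x,y],z]-p
    print('units',(D/30).round(2),'turn',round((d-13.83-yaw+90)%180-90,1))
E
python3 -m crank '[{"dp":[0.44,0.97,0],"angular":[0,0,2]},{"dp":[0.44,0.97,0],"angular":[0,0,2]},{"dp":[0.44,0.97,0],"angular":[0,0,2]},{"dp":[0.44,0.97,0],"angular":[0,0,2]},{"dp":[0.44,0.97,0],"angular":[0,0,2]},{"dp":[0.44,0.97,0],"angular":[0,0,2]},{"dp":[0.44,0.97,0],"angular":[0,0,2]},{"dp":[0.44,0.97,0],"angular":[0,0,2]},{"dp":[0.44,0.97,0],"angular":[0,0,2]},{"dp":[0.44,0.97,0],"angular":[0,0,2]},{"dp":[0.44,0.97,0],"angular":[0,0,2]},{"dp":[0.44,0.97,0],"angular":[0,0,2]},{"dp":[0.44,0.97,0],"angular":[0,0,2]},{"dp":[0.44,0.97,0],"angular":[0,0,2]},{"dp":[0.44,0.97,0],"angular":[0,0,2]},{"dp":[0.44,0.97,0],"angular":[0,0,2]},{"dp":[0.44,0.97,0],"angular":[0,0,2]},{"dp":[0.44,0.97,0],"angular":[0,0,2]},{"dp":[0.44,0.97,0],"angular":[0,0,2]},{"dp":[0.44,0.97,0],"angular":[0,0,2]}]' 0.79 20
python3 go.py -2 150 150 90
```

```text
t: 2.1
tcp_pos: [0.4813, -0.0027, 0.2481]
tool_rot: [0.864, 0.503, -0.0, -0.0]
force: [0.0, 0.3, -0.7]
finger_gap: 0.216
gripper_force: 0.0
t 2.1 tray [ -50.1 -106.2] z 248.1 axis(tray) 74.2 tilt [-0.001  0.    -1.   ] gap 0.216 F [ 0.   0.3 -0.7]
units [ 3.6   7.91 -3.27] turn 15.8
```

```bash
python3 -m crank '[{"dp":[0.45,0.98,-0.3],"angular":[0,0,2]},{"dp":[0.45,0.98,-0.3],"angular":[0,0,2]},{"dp":[0.45,0.98,-0.4],"angular":[0,0,2]},{"dp":[0.45,0.98,-0.4],"angular":[0,0,2]},{"dp":[0.45,0.98,-0.4],"angular":[0,0,2]},{"dp":[0.45,0.98,-0.4],"angular":[0,0,2]},{"dp":[0.45,0.98,-0.5],"angular":[0,0,2]},{"dp":[0.45,0.98,-0.5],"angular":[0,0,1.8]},{"dp":[0,0,0],"angular":[0,0,0]},{"dp":[0,0,0],"angular":[0,0,0]}]'
python3 go.py -2 150 97 90
python3 - <<'E'
from h import *
from station import vision
for n in('scene','top'):
    d=vision.snapshot(n); np.savez(n+'1.npz',**d)
    i=d['image'][120:300,200:400] if n=='scene' else d['image'][125:250,165:320]
    cv2.imwrite(f'pics/{n}1.png',cv2.resize(i,None,fx=3.3,fy=3.3,interpolation=2))
E
```

```text
t: 3.1
tcp_pos: [0.5884, 0.2314, 0.1512]
tool_rot: [0.787, 0.617, -0.001, -0.0]
force: [0.5, -1.2, 0.9]
finger_gap: 0.21
gripper_force: 0.0
t 3.1 tray [ -2.1 146.7] z 151.2 axis(tray) 90.0 tilt [-0.002 -0.001 -1.   ] gap 0.21 F [ 0.5 -1.2  0.9]
units [ 0.03  0.11 -1.81] turn -0.0
```

View pics/scene1.png

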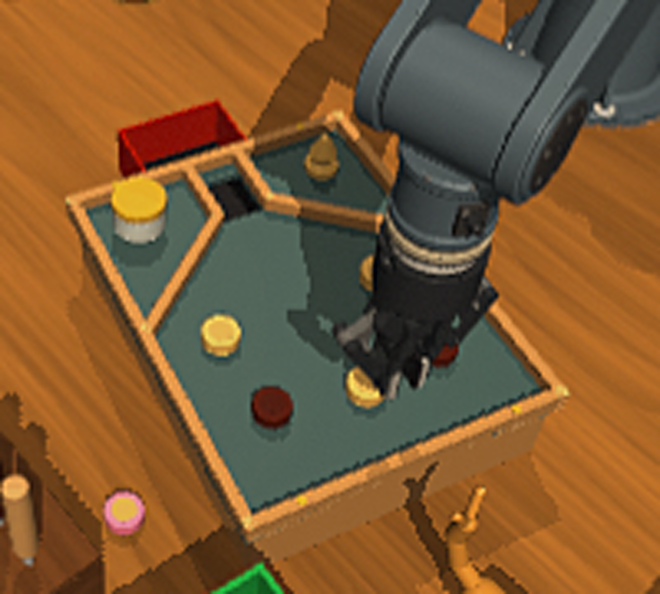

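The view from the arm side shows the fingers just behind the middle pale blank, at crop pixel (365,388), and clear of it. I'll lower them and push.

```bash
python3 -m crank '[{"dp":[0,0.1,-0.5],"angular":[0,0,0]},{"dp":[0,0,-0.5],"angular":[0,0,0]},{"dp":[0,0,-0.5],"angular":[0,0,0]},{"dp":[0,0,-0.3],"angular":[0,0,0]},{"dp":[0,0,0],"angular":[0,0,0]},{"dp":[-0.05,-0.2,0],"angular":[0,0,0]},{"dp":[-0.05,-0.2,0],"angular":[0,0,0]},{"dp":[-0.05,-0.2,0],"angular":[0,0,0]},{"dp":[-0.08,-0.32,0],"angular":[0,0,0]},{"dp":[-0.08,-0.32,0],"angular":[0,0,0]},{"dp":[-0.08,-0.32,0],"angular":[0,0,0]},{"dp":[-0.08,-0.32,0],"angular":[0,0,0]},{"dp":[-0.08,-0.32,0],"angular":[0,0,0]},{"dp":[-0.08,-0.32,0],"angular":[0,0,0]},{"dp":[-0.08,-0.32,0],"angular":[0,0,0]},{"dp":[-0.08,-0.32,0],"angular":[0,0,0]},{"dp":[-0.08,-0.32,0],"angular":[0,0,0]},{"dp":[-0.05,-0.2,0],"angular":[0,0,0]},{"dp":[0,0,0],"angular":[0,0,0]},{"dp":[0,0,0],"angular":[0,0,0]}]'
python3 go.py 0 -90 96 90
cat > look.py <<'E'
import sys
from blanks import *
from station import vision
T=(.5553,.0885,np.deg2rad(-13.83)); k=sys.argv[1]
for n in('top','scene'):
    d=vision.snapshot(n)
    for b in blanks(d,T):
        if b[1][1]<170: print(n,*b)
    i=d['image'][100:300,190:390] if n=='scene' else d['image'][125:250,165:320]
    cv2.imwrite(f'pics/{n}{k}.png',cv2.resize(i,None,fx=3,fy=3,interpolation=2))
E
python3 look.py 2
```

```text
t: 5.2
tcp_pos: [0.5616, 0.1237, 0.0983]
tool_rot: [0.787, 0.616, 0.0, -0.0]
force: [1.0, -0.5, -0.1]
finger_gap: 0.209
gripper_force: 0.0
t 5.2 tray [-2.3 35.6] z 98.3 axis(tray) 89.9 tilt [ 0.  0. -1.] gap 0.209 F [ 1.  -0.5 -0.1]
units [-0.93 -4.08 -0.08] turn 0.1
top dark [88.0, 99.0] [212, 160] 30
top pale [88.0, 4.0] [236, 165] 41
scene dark [7.0, -36.0] [283, 201] 25
scene pale [-76.0, 16.0] [316, 204] 57
scene dark [-1.0, 29.0] [296, 215] 25
scene pale [86.0, 10.0] [266, 220] 132
scene dark [-79.0, 100.0] [332, 224] 117
scene dark [80.0, 95.0] [282, 243] 134
```

View pics/scene2.png

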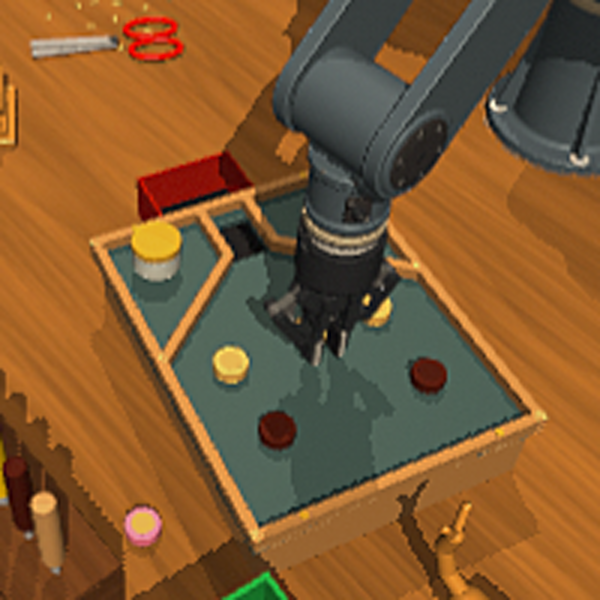

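The blank has left its start and is hidden in front of the fingers (crop ~(320,340)). The other four haven't moved. I'll continue to the gate.

```bash
python3 -m crank '[{"dp":[-0.07,-0.2,-0.04],"angular":[0,0,0]},{"dp":[-0.08,-0.33,-0.04],"angular":[0,0,0]},{"dp":[-0.08,-0.33,0],"angular":[0,0,0]},{"dp":[-0.08,-0.33,0],"angular":[0,0,0]},{"dp":[-0.08,-0.33,0],"angular":[0,0,0]},{"dp":[-0.08,-0.33,0],"angular":[0,0,0]},{"dp":[-0.07,-0.33,0],"angular":[0,0,0]},{"dp":[-0.07,-0.33,0],"angular":[0,0,0]},{"dp":[-0.07,-0.33,0],"angular":[0,0,0]},{"dp":[-0.07,-0.33,0],"angular":[0,0,0]},{"dp":[-0.07,-0.33,0],"angular":[0,0,0]},{"dp":[-0.06,-0.25,0],"angular":[0,0,0]},{"dp":[-0.04,-0.15,0],"angular":[0,0,0]},{"dp":[-0.03,-0.1,0],"angular":[0,0,0]},{"dp":[0,0,0],"angular":[0,0,0]},{"dp":[0,0,0],"angular":[0,0,0]},{"dp":[0,0,0],"angular":[0,0,0]}]'
python3 go.py 0 -90 96 90
python3 look.py 3
```

```text
t: 7.0
tcp_pos: [0.5331, 0.0041, 0.0959]
tool_rot: [0.787, 0.617, 0.0, -0.0]
force: [-0.8, -0.1, 0.2]
finger_gap: 0.207
gripper_force: 0.0
t 7.0 tray [ -1.4 -87.3] z 95.9 axis(tray) 90.0 tilt [-0.  0. -1.] gap 0.207 F [-0.8 -0.1  0.2]
units [ 0.02 -0.1   0.  ] turn 0.0
top dark [80.0, 96.0] [212, 162] 66
top pale [86.0, 11.0] [234, 165] 76
scene pale [-75.0, 7.0] [314, 202] 120
scene pale [86.0, 10.0] [266, 220] 132
scene dark [-79.0, 100.0] [332, 224] 117
scene dark [80.0, 95.0] [281, 243] 136
```

View pics/scene3.png

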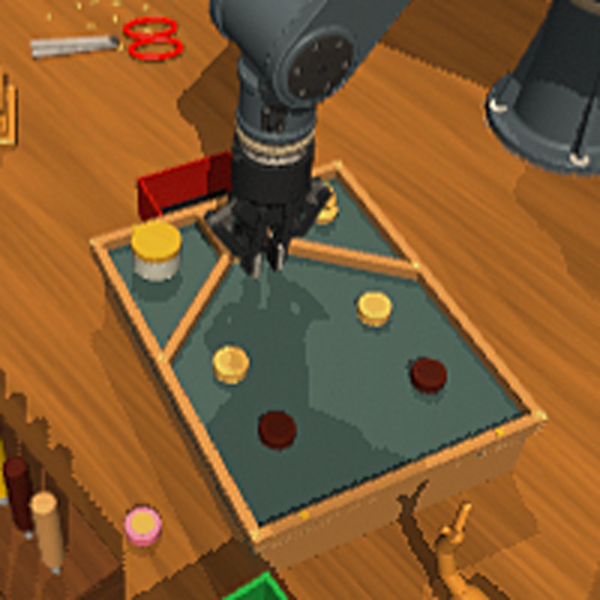

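The pale blank is out of sight at the gate, in front of the fingers at (265,265). The other four are untouched. I'll back off, rise, move over behind boxwood at (85,10), and check the slot from there.

```bash
python3 -m crank '[{"dp":[0.18,0.73,0],"angular":[0,0,0]},{"dp":[0.18,0.73,0.6],"angular":[0,0,0]},{"dp":[0,0,0.6],"angular":[0,0,0]},{"dp":[0.6,0.2,0.6],"angular":[0,0,-8.4]},{"dp":[0.7,0.25,0],"angular":[0,0,-8.4]},{"dp":[0.7,0.25,0],"angular":[0,0,-8.4]},{"dp":[0.7,0.25,0],"angular":[0,0,-8.4]},{"dp":[0.7,0.24,0],"angular":[0,0,-8.4]},{"dp":[0.7,0.24,0],"angular":[0,0,-8.4]},{"dp":[0,0,0],"angular":[0,0,0]},{"dp":[0,0,0],"angular":[0,0,0]}]'
python3 go.py 109 30 96 39.5
python3 look.py 4
```

```text
t: 8.2
tcp_pos: [0.666, 0.0907, 0.1493]
tool_rot: [0.975, 0.224, -0.001, -0.0]
force: [-0.2, 0.7, 0.1]
finger_gap: 0.21
gripper_force: 0.0
t 8.2 tray [107.   28.6] z 149.3 axis(tray) 39.7 tilt [-0.002 -0.    -1.   ] gap 0.21 F [-0.2  0.7  0.1]
units [ 0.08  0.03 -1.78] turn -0.2
scene dark [6.0, -42.0] [282, 199] 26
scene pale [-75.0, 7.0] [314, 202] 120
scene pale [87.0, 11.0] [266, 221] 119
scene dark [-79.0, 99.0] [332, 224] 117
scene dark [80.0, 95.0] [281, 243] 136
```

View pics/top4.png

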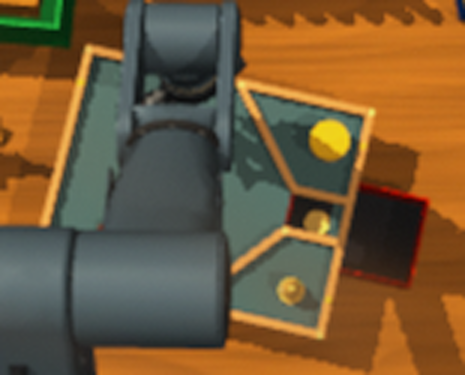

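The top view shows the first pale blank down inside the slot opening at (317,222). Next is the blank at tray (86,10).

```bash
python3 -m crank '[{"dp":[0.08,0.03,-0.5],"angular":[0,0,0]},{"dp":[0,0,-0.5],"angular":[0,0,0]},{"dp":[0,0,-0.5],"angular":[0,0,0]},{"dp":[0,0,-0.28],"angular":[0,0,0]},{"dp":[0,0,0],"angular":[0,0,0]},{"dp":[-0.13,-0.06,0],"angular":[0,0,0]},{"dp":[-0.2,-0.1,0],"angular":[0,0,0]},{"dp":[-0.3,-0.145,0],"angular":[0,0,0]},{"dp":[-0.3,-0.145,0],"angular":[0,0,0]},{"dp":[-0.3,-0.145,0],"angular":[0,0,0]},{"dp":[-0.3,-0.145,0],"angular":[0,0,0]},{"dp":[-0.3,-0.145,0],"angular":[0,0,0]},{"dp":[-0.3,-0.145,0],"angular":[0,0,0]},{"dp":[-0.3,-0.145,0],"angular":[0,0,0]},{"dp":[-0.3,-0.145,0],"angular":[0,0,0]},{"dp":[-0.3,-0.145,0],"angular":[0,0,0]},{"dp":[-0.2,-0.1,0],"angular":[0,0,0]},{"dp":[-0.2,-0.1,0],"angular":[0,0,0]},{"dp":[0,0,0],"angular":[0,0,0]},{"dp":[0,0,0],"angular":[0,0,0]}]'
python3 go.py 0 -28 96 90
python3 look.py 5
python3 - <<'E'
from h import *
from station import vision
c=cloud(vision.snapshot('top'))[196:203,267:275,2]; print(c.round(3))
E
```

```text
t: 10.3
tcp_pos: [0.5665, 0.0413, 0.0965]
tool_rot: [0.975, 0.223, 0.0, 0.0]
force: [0.0, 0.8, 0.7]
finger_gap: 0.208
gripper_force: 0.0
t 10.3 tray [ 22.2 -43.1] z 96.5 axis(tray) 39.5 tilt [ 0.  0. -1.] gap 0.208 F [0.  0.8 0.7]
units [-0.6   0.67 -0.02] turn 50.5
top dark [80.0, 96.0] [212, 162] 66
scene dark [12.0, -58.0] [278, 196] 60
scene pale [-75.0, 7.0] [314, 202] 120
scene dark [-79.0, 100.0] [332, 224] 116
scene dark [80.0, 95.0] [281, 243] 135
[[ 0.009  0.021  0.015  0.023  0.013  0.024 -0.002 -0.001]
 [ 0.018  0.014  0.02   0.018  0.017  0.011  0.017 -0.004]
 [ 0.016  0.015  0.018  0.017  0.013  0.026  0.021  0.002]
 [ 0.014  0.017  0.019  0.019  0.017  0.011  0.026  0.015]
 [ 0.023  0.014  0.022  0.02   0.017  0.025  0.014  0.084]
 [ 0.021  0.009  0.016  0.014  0.017  0.012  0.019  0.065]
 [ 0.02   0.015  0.017  0.014  0.004  0.016  0.023  0.081]]
```

View pics/scene5.png

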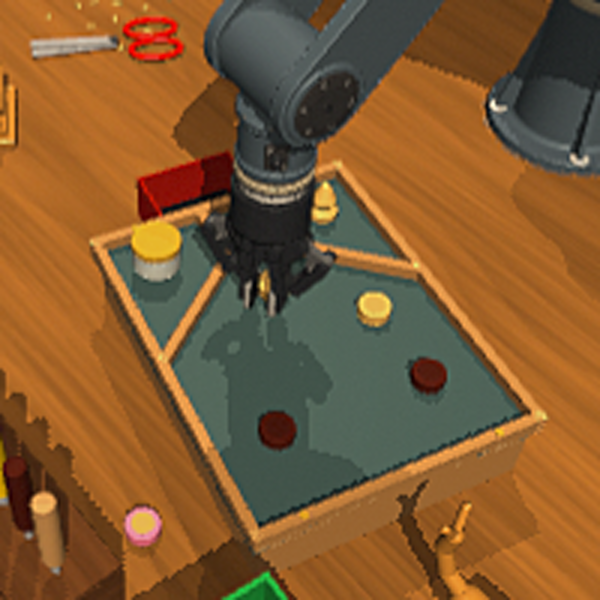

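The first blank reads about 17 mm high at its top, so it is in the tin. The second is nestled in the fingertips at crop (265,285), near tray (3,-59). I'll swing around it to face the gate and push straight.

```bash
python3 -m crank '[{"dp":[0.3,0.145,0],"angular":[0,0,0]},{"dp":[-0.13,0.11,0],"angular":[0,0,8.4]},{"dp":[-0.13,0.11,0],"angular":[0,0,8.4]},{"dp":[-0.13,0.11,0],"angular":[0,0,8.4]},{"dp":[-0.13,0.11,0],"angular":[0,0,8.4]},{"dp":[-0.14,0.1,0],"angular":[0,0,8.4]},{"dp":[-0.14,0.1,0],"angular":[0,0,8.5]},{"dp":[0,0,0],"angular":[0,0,0]},{"dp":[0,0,0],"angular":[0,0,0]}]'
python3 go.py 0 -89 96 90
python3 - <<'E'
from blanks import *
from station import vision
d=vision.snapshot('scene'); print(blanks(d,(.5553,.0885,np.deg2rad(-13.83))))
E
```

```text
t: 11.35
tcp_pos: [0.5522, 0.0652, 0.0966]
tool_rot: [0.788, 0.616, 0.0, 0.0]
force: [0.1, -0.5, -0.7]
finger_gap: 0.218
gripper_force: 0.0
t 11.3 tray [  2.5 -23.4] z 96.6 axis(tray) 89.9 tilt [ 0.001 -0.    -1.   ] gap 0.218 F [ 0.1 -0.5 -0.7]
units [-0.61 -2.1  -0.02] turn 0.1
[('dark', [11.0, -102.0], [272, 186], 20), ('pale', [-75.0, 7.0], [314, 202], 120), ('dark', [-79.0, 100.0], [332, 224], 118), ('dark', [80.0, 95.0], [281, 243], 135), ('pale', [5.0, 178.0], [321, 257], 283)]
```

Push it, then move straight over behind the third blank, mirrored at (-75,8).

```bash
python3 -m crank '[{"dp":[-0.06,-0.15,0],"angular":[0,0,0]},{"dp":[-0.07,-0.2,0],"angular":[0,0,0]},{"dp":[-0.07,-0.25,0],"angular":[0,0,0]},{"dp":[-0.07,-0.25,0],"angular":[0,0,0]},{"dp":[-0.07,-0.25,0],"angular":[0,0,0]},{"dp":[-0.07,-0.25,0],"angular":[0,0,0]},{"dp":[-0.06,-0.25,0],"angular":[0,0,0]},{"dp":[-0.06,-0.25,0],"angular":[0,0,0]},{"dp":[-0.05,-0.15,0],"angular":[0,0,0]},{"dp":[-0.03,-0.1,0],"angular":[0,0,0]},{"dp":[0,0,0],"angular":[0,0,0]},{"dp":[0,0,0],"angular":[0,0,0]},{"dp":[0.18,0.73,0],"angular":[0,0,0]},{"dp":[0.18,0.73,0.6],"angular":[0,0,0]},{"dp":[0,0,0.6],"angular":[0,0,0]},{"dp":[0,0,0.6],"angular":[0,0,0]},{"dp":[0,0,0],"angular":[0,0,0]}]'
python3 go.py -98 28 150 140.5
```

```text
t: 13.1
tcp_pos: [0.5455, 0.0463, 0.1526]
tool_rot: [0.786, 0.618, 0.002, 0.002]
force: [-0.2, -0.2, 0.1]
finger_gap: 0.211
gripper_force: 0.0
t 13.1 tray [  0.6 -43.3] z 152.6 axis(tray) 90.1 tilt [ 0.005 -0.001 -1.   ] gap 0.211 F [-0.2 -0.2  0.1]
units [-2.62  3.09 -0.09] turn 50.4
```

```bash
python3 -m crank '[{"dp":[-0.43,0.51,0],"angular":[0,0,8.1]},{"dp":[-0.44,0.51,0],"angular":[0,0,8.1]},{"dp":[-0.44,0.51,0],"angular":[0,0,8.1]},{"dp":[-0.44,0.52,0],"angular":[0,0,8.1]},{"dp":[-0.44,0.52,0],"angular":[0,0,8.1]},{"dp":[-0.43,0.52,-0.09],"angular":[0,0,8.1]},{"dp":[0,0,0],"angular":[0,0,0]},{"dp":[0,0,0],"angular":[0,0,0]}]'
python3 go.py -97.5 28 96 138.7
python3 look.py 6
python3 - <<'E'
from blanks import *
from station import vision
d=vision.snapshot('top'); c=cloud(d); a=np.deg2rad(-13.83)
R=np.array([[np.cos(a),-np.sin(a)],[np.sin(a),np.cos(a)]]); t=((c[...,:2]-[.5553,.0885])@R)*1000
m=(abs(t[...,0])<60)&(t[...,1]<-100)&(t[...,1]>-285)&(c[...,2]<.06)&(d['image'][...,1]>90)
l,n=ni.label(m)
for k in range(1,n+1):
    if (l==k).sum()>8: print('tin blob',t[l==k].mean(0).round(),np.median(c[l==k][:,2]).round(3),(l==k).sum())
E
```

```text
t: 13.9
tcp_pos: [0.4652, 0.1386, 0.1473]
tool_rot: [0.464, 0.886, -0.0, -0.0]
force: [0.9, 0.2, 0.2]
finger_gap: 0.206
gripper_force: 0.0
t 13.9 tray [-99.5  27.1] z 147.3 axis(tray) 138.6 tilt [-0. -0. -1.] gap 0.206 F [0.9 0.2 0.2]
units [ 0.07  0.01 -1.71] turn 0.1
top dark [80.0, 96.0] [212, 162] 67
scene pale [-75.0, 7.0] [314, 202] 120
scene dark [-79.0, 100.0] [332, 224] 115
scene dark [80.0, 95.0] [281, 243] 136
tin blob [   5. -132.] 0.029 17
tin blob [  -1. -156.] 0.017 41
tin blob [ -14. -124.] 0.026 11
```

View pics/top6.png

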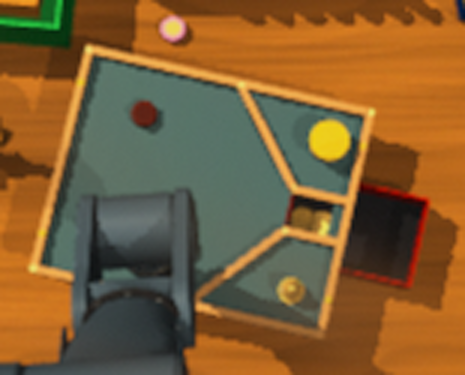

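Both blanks lie in the tin: (302,216) and (322,222) in the top view, tops at 17–29 mm. Now the third.

```bash
python3 -m crank '[{"dp":[0.07,0.01,-0.5],"angular":[0,0,0]},{"dp":[0,0,-0.5],"angular":[0,0,0]},{"dp":[0,0,-0.5],"angular":[0,0,0]},{"dp":[0,0,-0.21],"angular":[0,0,0]},{"dp":[0,0,0],"angular":[0,0,0]},{"dp":[0.08,-0.12,0],"angular":[0,0,0]},{"dp":[0.12,-0.18,0],"angular":[0,0,0]},{"dp":[0.18,-0.26,0],"angular":[0,0,0]},{"dp":[0.18,-0.26,0],"angular":[0,0,0]},{"dp":[0.18,-0.26,0],"angular":[0,0,0]},{"dp":[0.18,-0.26,0],"angular":[0,0,0]},{"dp":[0.18,-0.26,0],"angular":[0,0,0]},{"dp":[0.18,-0.26,0],"angular":[0,0,0]},{"dp":[0.18,-0.26,0],"angular":[0,0,0]},{"dp":[0.18,-0.26,0],"angular":[0,0,0]},{"dp":[0.18,-0.25,0],"angular":[0,0,0]},{"dp":[0.12,-0.18,0],"angular":[0,0,0]},{"dp":[0,0,0],"angular":[0,0,0]},{"dp":[0,0,0],"angular":[0,0,0]}]'
python3 go.py 0 -24 96 90
python3 look.py 7
```

```text
t: 15.95
tcp_pos: [0.5254, 0.0544, 0.0964]
tool_rot: [0.463, 0.886, -0.0, -0.0]
force: [0.1, 0.5, -0.3]
finger_gap: 0.21
gripper_force: 0.0
t 15.9 tray [-20.9 -40.3] z 96.4 axis(tray) 138.6 tilt [-0.  0. -1.] gap 0.21 F [ 0.1  0.5 -0.3]
units [ 0.81  0.36 -0.01] turn -48.6
top dark [80.0, 96.0] [212, 162] 64
top dark [-79.0, 102.0] [201, 202] 66
scene pale [-31.0, -73.0] [288, 188] 22
scene pale [4.0, -59.0] [280, 195] 100
scene dark [-79.0, 100.0] [332, 224] 118
scene dark [80.0, 95.0] [282, 243] 134
```

View pics/scene7.png

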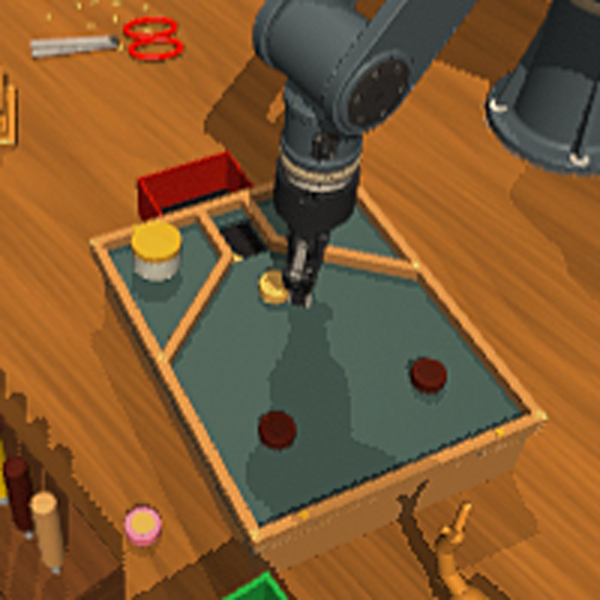

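The third blank sits in the fingertips at crop (273,287), tray about (0,-58). I'll swing around it and push, as before.

```bash
python3 -m crank '[{"dp":[-0.19,0.27,0],"angular":[0,0,0]},{"dp":[0.16,0.04,0],"angular":[0,0,-8.1]},{"dp":[0.16,0.03,0],"angular":[0,0,-8.1]},{"dp":[0.17,0.02,0],"angular":[0,0,-8.1]},{"dp":[0.17,0.01,0],"angular":[0,0,-8.1]},{"dp":[0.17,0.01,0],"angular":[0,0,-8.1]},{"dp":[0.17,0.01,0],"angular":[0,0,-8.1]},{"dp":[0,0,0],"angular":[0,0,0]},{"dp":[0,0,0],"angular":[0,0,0]}]'
python3 go.py 0 -88.5 96 90
```

```text
t: 16.95
tcp_pos: [0.5491, 0.0668, 0.0964]
tool_rot: [0.786, 0.619, -0.0, -0.0]
force: [0.5, 0.2, 0.7]
finger_gap: 0.21
gripper_force: 0.0
t 16.9 tray [ -0.9 -22.6] z 96.4 axis(tray) 90.3 tilt [-0.001  0.    -1.   ] gap 0.21 F [0.5 0.2 0.7]
units [-0.5  -2.14 -0.01] turn -0.3
```

```bash
python3 -m crank '[{"dp":[-0.04,-0.15,0],"angular":[0,0,-0.3]},{"dp":[-0.05,-0.2,0],"angular":[0,0,0]},{"dp":[-0.06,-0.25,0],"angular":[0,0,0]},{"dp":[-0.06,-0.25,0],"angular":[0,0,0]},{"dp":[-0.06,-0.25,0],"angular":[0,0,0]},{"dp":[-0.06,-0.25,0],"angular":[0,0,0]},{"dp":[-0.06,-0.25,0],"angular":[0,0,0]},{"dp":[-0.06,-0.25,0],"angular":[0,0,0]},{"dp":[-0.03,-0.15,0],"angular":[0,0,0]},{"dp":[-0.02,-0.14,0],"angular":[0,0,0]},{"dp":[0,0,0],"angular":[0,0,0]},{"dp":[0,0,0],"angular":[0,0,0]},{"dp":[0.18,0.73,0],"angular":[0,0,0]},{"dp":[0.18,0.73,0.6],"angular":[0,0,0]},{"dp":[0,0.5,0.6],"angular":[0,0,0]},{"dp":[0,0.7,0.6],"angular":[0,0,0]},{"dp":[0,0.7,0.6],"angular":[0,0,0]},{"dp":[0,0.7,0],"angular":[0,0,0]},{"dp":[0,0,0],"angular":[0,0,0]},{"dp":[0,0,0],"angular":[0,0,0]}]'
python3 go.py; python3 look.py 8
python3 - <<'E'
from blanks import *
from station import vision
d=vision.snapshot('top'); c=cloud(d); print(c[192:206,260:276,2].round(2))
E
```

```text
t: 18.95
tcp_pos: [0.5453, 0.1242, 0.1684]
tool_rot: [0.788, 0.616, -0.0, 0.0]
force: [-0.1, 0.2, -0.2]
finger_gap: 0.209
gripper_force: 0.0
t 18.9 tray [-18.3  32.3] z 168.4 axis(tray) 89.9 tilt [-0. -0. -1.] gap 0.209 F [-0.1  0.2 -0.2]
top dark [88.0, 99.0] [212, 160] 35
scene dark [-51.0, -22.0] [302, 198] 20
scene dark [-79.0, 100.0] [332, 224] 116
scene dark [80.0, 95.0] [281, 243] 136
[[ 0.08  0.06  0.    0.01  0.01  0.    0.    0.01  0.    0.01  0.    0.07
   0.08  0.08  0.09  0.09]
 [ 0.08  0.05 -0.01 -0.    0.    0.   -0.    0.01  0.    0.01  0.01  0.
  -0.   -0.01  0.    0.07]
 [ 0.08  0.05  0.01  0.04  0.04  0.05  0.06  0.05  0.   -0.   -0.   -0.
   0.    0.    0.01  0.01]
 [ 0.08  0.03  0.03  0.03  0.04  0.04  0.05  0.05  0.04  0.01  0.01  0.01
   0.    0.   -0.01  0.08]
 [ 0.05  0.04  0.04  0.04  0.04  0.04  0.05  0.05  0.04  0.04  0.02  0.01
   0.02  0.03  0.01  0.07]
 [ 0.07  0.03  0.03  0.04  0.04  0.04  0.05  0.06  0.06  0.04  0.02  0.01
   0.02  0.02  0.02  0.07]
 [ 0.06  0.03  0.04  0.04  0.04  0.05  0.05  0.05  0.06  0.04  0.02  0.02
   0.02  0.02  0.02  0.07]
 [ 0.05  0.04  0.04  0.05  0.05  1.93  0.05  0.04  0.04  0.02  0.01  0.01
   0.02  0.02  0.02  0.07]
 [-0.   -0.    0.04  0.04  0.05  0.05  0.05  0.05  0.05  0.01  0.02  0.01
   0.02  0.03  0.08  0.07]
 [ 0.09  0.09  0.03  0.04  0.05  0.05  0.04  0.04  0.02  0.01  0.02  0.01
   0.02  0.03  0.07  0.07]
 [ 0.09  0.09  0.09  0.09  0.08  0.09  0.09  0.02  0.02  0.02  0.02  0.02
   0.01  0.02  0.07  0.07]
 [ 0.09  0.09  0.09  0.09  0.1   0.09  0.1   0.09  0.09  0.09  0.09  0.02
   0.02  0.02  0.08  0.08]
 [ 0.07  0.07  0.08  0.09  0.09  0.09  0.09  0.08  0.09  0.08  0.09  0.1
   0.09  0.08  0.09  0.08]
 [ 0.07  0.08  0.07  0.07  0.07  0.07  0.08  0.09  0.09  0.09  0.08  0.08
   0.09  0.08  0.1   0.09]]
```

View pics/top8.png

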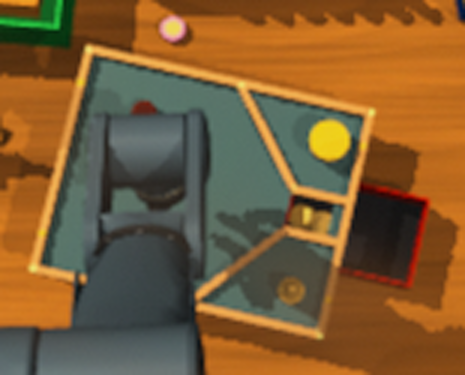

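All three blanks are in the slot/tin area. The third lies tilted on top of the second. I'll check its centre against the limits and that it is at rest.

```bash
python3 -m crank '[{"dp":[0,0,0.3],"angular":[0,0,0]},{"dp":[0,0,0],"angular":[0,0,0]},{"dp":[0,0,0],"angular":[0,0,0]},{"dp":[0,0,0],"angular":[0,0,0]},{"dp":[0,0,0],"angular":[0,0,0]}]' >/dev/null
python3 - <<'E'
from h import *
from station import vision
a=np.deg2rad(-13.83);R=np.array([[np.cos(a),-np.sin(a)],[np.sin(a),np.cos(a)]])
for _ in range(2):
    ds=[vision.snapshot('top') for _ in range(4)]
    d=ds[0]; d['range_z']=np.median([x['range_z'] for x in ds],0)
    c=cloud(d); t=((c[...,:2]-[.5553,.0885])@R)*1000
    for lo,hi in((.03,.065),(.01,.03)):
        m=(abs(t[...,0])<22)&(t[...,1]<-95)&(t[...,1]>-165)&(c[...,2]>lo)&(c[...,2]<hi); m=ni.binary_opening(m)
        q=np.c_[t[m],c[m][:,2]*1000]; print(m.sum(),q.mean(0).round(1),np.percentile(q,[3,97],0).round().tolist(),'slope',np.linalg.lstsq(np.c_[q[:,:2],np.ones(len(q))],q[:,2],rcond=None)[0].round(2))
E
```

```text
57 [  -2.4 -130.5   44.6] [[-17.0, -144.0, 34.0], [11.0, -116.0, 54.0]] slope [ 1.0e-02 -4.8e-01 -1.8e+01]
34 [  -1.1 -155.6   17.3] [[-13.0, -164.0, 12.0], [13.0, -147.0, 28.0]] slope [-3.000e-02  1.500e-01  4.105e+01]
61 [  -2.7 -129.4   44.3] [[-16.0, -144.0, 34.0], [11.0, -113.0, 55.0]] slope [-0.02 -0.28  8.16]
36 [  -1.3 -155.9   17.5] [[-14.0, -165.0, 11.0], [13.0, -147.0, 23.0]] slope [ 0.03  0.03 22.86]
```

```bash
python3 -c "
from station import order
print(order.sign_off())"
```

```text
the job is handed in; nothing more can be done
None
```

I swept all three pale blanks through the gate into the tin, one after another. The two dark blanks are still at their starting places on the tray floor, and the job is handed in at about 20 s of the 67 s limit; no verdict was shown.

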